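# Weight the glued board

### The job

The thin board has just been glued to the base board and needs pressing. Lift the steel press weight straight up out of its tight tray by its folding wire handle, keeping it level, and lay it gently, flat and square (long side along long side) on the middle of the thin board. Do not shift the thin board on its base, and leave the jar, the brick and the hammer alone.

Things in the scene. Friction and masses are not known exactly. Their poses are not given: they have to be found in the camera images.
- weight: Plain steel press weight: slab 100 mm long (its x), 60 wide (its y), 18 thick, 0.7 to 0.95 kg. Origin: centre of underside, z up. Only 2 mm stands proud of the tray, so its sides cannot be gripped; its only grip is a folding U-shaped wire bail (see hinge). Two small lugs on top (y 16 to 22 mm either side, x within 6) reach 30 mm above the origin.
- hinge (a point): On the weight, 24 mm above its origin: middle of the bail's hinge axis (along the weight's y). Bail: 8 mm round steel; cross bar parallel to y, centreline 60 mm from the axis; legs at y = -27 and +27 mm. It swings along x up to 70 deg either side of upright and starts anywhere within 66 deg. Its angle is NOT measured: feel or look. It stays where left; 1 to 3 N on the bar moves it.
- tray: Dark wooden fitted tray, fixed, 150 mm (x) by 104 (y) by 26 high. Origin: centre of underside. Its one central pocket, 102 by 62 mm, floor 10 mm above the origin, holds the weight lengthwise. A small brass sprung catch in the +x end wall presses the weight's end with about 7 N: drawing it out takes some 5 to 14 N more than its own weight until it has risen about 13 mm.
- board: Thin plywood board 150 mm (x) by 100 mm (y) by 10 mm thick, 0.12 kg, lying loose near the middle of the base board (within about 12 mm), parallel to it: the glue is wet, it slides if pushed. Origin: centre of its underside; the weight goes on its top, 10 mm above.
- base: Grey laminated base board, fixed, 190 mm (x) by 130 mm (y) by 18 mm high, lying on the bench. Origin: centre of its underside.
- jar: Bystander: black plastic jar with yellow cap, 56 mm across, 70 mm high. Origin: centre of its underside.
- brick: Bystander: white soldering brick 115 by 65 by 30 mm. Origin: centre of its underside.
- hammer: Bystander: small hammer lying on the bench, handle towards its own -x. Origin: under its middle, on the bench.
Not all that is in view belongs to the job. There is more than one size of the weight; the one meant has the size given above.

How it is judged:
On the way:
1. the weight is lifted level, clear of its tray (underside 20 mm or more above the tray's top) (z of weight in the frame of tray above 0.046 m and angle between weight's own z axis and vertical below 0.35 rad), for 0.2 s.
At the end, for the whole second after the job is handed in: The released weight rests flat (within 3 degrees) on the thin board, its centre within 20 mm along and 15 mm across of the board's centre, its long side within 8 degrees of the board's; the board lies within 8 mm of where it was (x of weight in the frame of board between -0.02 and 0.02 m and y of weight in the frame of board between -0.015 and 0.015 m and z of weight in the frame of board between 0.006 and 0.014 m and angle between weight's own z axis and vertical below 0.06 rad and angle between the x axis of weight and the x axis of board, either way round below 0.15 rad and linear speed of weight below 0.01 m/s and distance of board from where it was at the start of the episode below 0.008 m and angle between board's own z axis and vertical below 0.05 rad and contact force between weight and the fingers below 0.1 N); the robot touches nothing.
It fails at once if the weight falls onto the board, or is thrust at it (faster than 0.3 m/s just above it) (linear speed of weight above 0.3 m/s and horizontal distance between weight and board below 0.08 m and z of weight in the frame of board below 0.03 m).
It fails at once if the weight is slammed or pressed hard on the board (more than 45 N) (contact force between weight and board above 45 N).
It fails at once if the thin board is shifted by more than 8 mm (distance of board from where it was at the start of the episode above 0.008 m).
It fails at once if the weight is tipped by more than 30 degrees (angle between weight's own z axis and vertical above 0.52 rad).
It fails at once if the jar, brick or hammer is pushed by more than 15 mm (distance of any of jar, brick, hammer from where it was at the start of the episode above 0.015 m).
It also fails if it takes over 61 s, if anything falls off the work surface, if the arm or the gripper's body presses on something with over 40 N, if the wrist force passes 120 N, or if a joint passes its speed limit or range.

### The arm

A 7-joint arm with a two-finger parallel gripper is mounted at the origin on the work surface. World frame = base frame: x ahead of the robot, y to its left, z up, the work surface at z = 0. Lengths are in m, angles in rad, forces in N, time in s.
With the tool pointing down it reaches from about 0.4 to 0.875 m from the base axis. Payload 19.3 kg.
Tool frame: the origin (TCP) lies at the very end of the fingers, on their centre line; the grasp point (between the pads) lies 19 mm behind it (bot.grip_depth is the distance from the TCP to the grasp point, in m); z points along the fingers, y is the line along which they close (so a half turn about z gives the same grasp; the last joint's range is limited). The gripper opens to 85 mm and grips with 20 to 120 N. Pads are 22 mm wide; open, the fingers measure 114 mm over their backs; the gripper's body (76 mm by 85 mm) begins 54 mm behind the grasp point. The pads swing forward as they close: fully open they stand 13 mm farther back than shut.
Start: joints at [-1.228, 0.521, -0.036, 1.599, 0.021, 1.021, -0.113], TCP at [0.251, 0.572, 0.231] pointing down, gripper open.
Joint ranges: [-2.91, 2.91], [-0.3, 2.13], [-1.5, 1.42], [0.17, 2.43], [-1.26, 4.41], [0.16, 1.93], [-2.52, 2.52]. Speed limits (rad/s): [1.89, 1.89, 2.39, 2.39, 3.01, 3.01, 3.01].

### API

Orientations are given as a unit quaternion [w, x, y, z].
In Python, from workcell import monitor, imaging, order, bot gives the robot as it stands.
- The arm moves only by the tool apply_moves, never from a script. Its arguments are lists of equal length, an entry for each row: "hand": the opening, from 0 (shut) to 1 (fully open); "delta_pos": the shift along the world's x, y, z in cm, a list of three; "rot": the turn, a rotation vector about the world's x, y, z in degrees, a list of three. In form: {"hand": [hand, ...], "delta_pos": [[dx, dy, dz], ...], "rot": [[ax, ay, az], ...]}. A call has exactly 5 rows; each row is the pose to reach, as a shift and turn from the pose commanded when the call began; what a row does not reach only later rows make up. A row lasts 1/12 s, in which the tool goes at most 41.7 mm and 7.16 degrees, less where a joint would pass 70% of its speed; a pose out of reach is approached as far as the arm can. A call with a gripper value outside its range is refused whole. The fingers move at their own pace and stop on an object; the grip force is fixed at half the most. Time passes only in rows, so rows that repeat a pose let the fingers close, or fill a call up. It gives the time, the measured TCP pose, the force, the opening and the grip force at its end, in the units of the state.
- monitor.state(): the state, without advancing time (a new reading comes with each control period).
- imaging.read_camera(name): name is "side" or "top"; returns a dict with "image" (400x640x3 uint8, red, green, blue), "depth" (400x640 float32, m along the optical axis (not along the pixel's ray), 0 where there is no reading), "vfov" (degrees; the focal length in pixels is half the picture's height over the tangent of half this angle, whatever the lens; pixels are square), "cx", "cy" (the principal point, pixels), "R" (3x3) and "t" (3): a world point X has camera coordinates R X + t. Camera axes: x right, y down, z forward; pixel columns grow to the right and rows downward; lengths in m; the calibration is good to about 2 mm. A picture is of the moment at which its call begins.
- order.sign_off(): hands the job in; it is judged then, once.
Trained networks look in a picture, given as the dict that the camera call returned (one of the last four; its "shot" number tells which), for a name from the list of things; names that differ only in an ending like _2 or _b are one class to them, and where a whole thing is asked for, a point or a joint stands for the part that bears it (a point fixed in the world has none). Each returns a list of dicts, best first, with "conf" (0 to 1); they miss things now and then, are a little off and sometimes report something else, mostly with a low value. They report only what shows in the picture. A call takes as long as a camera call. They do not tell look-alikes from the thing itself.
- imaging.search_frame(picture, thing): "rect" ([left, top, width, height] in pixels, round what is visible of it).
- imaging.trace(picture, thing): "region" (400x640 bool, what is visible of it) and "rect" ([left, top, width, height] in pixels, round what is visible of it).
- imaging.landmark_of(picture, thing): "centre" ([column, row] in pixels: a listed point, or the origin of a listed thing).
The state is a dict: "clock": time; "joint_pos": joint angles; "qd": joint speeds; "tau": joint torques, N m; "eef_pos": TCP position; "ee_rot": TCP orientation; "force": force on the tool from outside, world axes, zero at the start; "ft_torque": the same for the moment, N m; "grip_width": finger opening in m; "grip_force": force on a finger pad.
Only numpy, scipy, OpenCV 4.12 (cv2) and the standard library are available. Lean on these libraries where they do the work, as an engineer would, in place of code of your own. Each camera call takes 0.05 s, during which the arm holds its last target. There are 200 camera calls.

## Working session

There is one attempt and no reset: what is moved stays moved. The work goes in short steps, Python scripts to look and compute and a tool call to move; the robot and the scene stay as the last step left them, time stands still between calls to the robot, and variables do not carry over. Pictures are saved under pics/ and viewed, at most 10 in all, crops included, and the job is handed in when it is done.

Besides the shell and the picture viewer there is one more tool, called after ">>>" as name(argument=value, ...) on one line, values as JSON. apply_moves: Moves the arm, as the interface text tells. Its arguments: {"type":"object","properties":{"hand":{"type":"array"},"delta_pos":{"type":"array"},"rot":{"type":"array"}},"required":["hand","delta_pos","rot"]}

```bash
mkdir -p pics
cat > h.py <<'E'
import numpy as np, cv2
from workcell import monitor, imaging, order, bot
def f(p): return p["image"].shape[0]/2/np.tan(np.radians(p["vfov"])/2)
def cloud(p):
    d=p["depth"]; v,u=np.mgrid[:d.shape[0],:d.shape[1]]
    c=np.stack([(u-p["cx"])/f(p)*d,(v-p["cy"])/f(p)*d,d],-1)
    return (c-p["t"])@p["R"]   # world points
def pix(p,X):
    c=p["R"]@np.asarray(X)+p["t"]; return c[:2]/c[2]*f(p)+[p["cx"],p["cy"]]
def save(p,n,crop=None,s=1):
    im=p["image"][:,:,::-1]
    if crop: x,y,w,h=crop; im=im[y:y+h,x:x+w]
    cv2.imwrite("pics/"+n,cv2.resize(im,None,fx=s,fy=s,interpolation=cv2.INTER_CUBIC))
E
python3 - <<'E'
from h import *
import pickle
print(monitor.state())
P={}
for n in("top","side"):
    p=imaging.read_camera(n);P[n]=p;save(p,n+"0.png")
    C=cloud(p)
    for t in("weight","hinge","tray","board","base","jar","brick","hammer"):
        for r in imaging.trace(p,t)[:3]:
            m=r["region"]&(p["depth"]>0); 
            l=C[m]; print(n,t,round(r["conf"],2),r["rect"],np.median(l,0).round(3),np.percentile(l[:,2],95).round(3) if len(l) else "")
        for r in imaging.landmark_of(p,t)[:2]: print("   lm",np.round(r["centre"]),round(r["conf"],2))
pickle.dump(P,open("P.pkl","wb"))
E
```

```text
{'clock': 0.0, 'joint_pos': array([-1.22819859,  0.5220486 , -0.03635207,  1.59999274,  0.02120372,
        1.02110623, -0.11277077]), 'qd': array([ 0.00022084, -0.00093035, -0.0027585 ,  0.0009792 , -0.00030166,
       -0.00084952, -0.000528  ]), 'tau': array([ 8.00536636e-04, -9.27124286e+01,  1.98001966e+00, -3.69919074e+01,
        1.77829462e-02,  8.41934932e-03, -1.36718984e-05]), 'eef_pos': array([0.25061961, 0.57218218, 0.23070937]), 'ee_rot': array([-8.31868166e-05,  2.04915790e-01,  9.78779432e-01, -5.78958254e-04]), 'force': array([-0.44038368, -0.13958715, -0.04980857]), 'ft_torque': array([-0.02441196, -0.04422334, -0.01047041]), 'grip_force': 0.0, 'grip_width': 0.08554847874629581}
top weight 0.93 [357.2, 183.5, 39.7, 42.8] [ 0.554 -0.165  0.028] 0.094
top weight 0.56 [298.5, 205.8, 26.0, 30.9] [ 0.511 -0.003  0.012] 0.056
top weight 0.56 [367.2, 255.1, 27.3, 31.7] [ 0.39  -0.168  0.012] 0.057
   lm [377. 205.] 0.83
   lm [380. 267.] 0.69
top hinge 0.96 [364.8, 254.2, 27.3, 28.6] [ 0.39  -0.167  0.012] 0.057
top hinge 0.75 [359.4, 183.1, 32.2, 44.6] [ 0.552 -0.166  0.02
[... 1100 characters left out ...]
 0.509 -0.01   0.012] 0.037
   lm [291. 272.] 0.92
   lm [333. 236.] 0.87
side tray 0.76 [303.0, 217.5, 59.9, 51.2] [ 0.529 -0.191  0.025] 0.028
   lm [335. 244.] 0.94
side board 0.62 [241.4, 175.6, 51.5, 31.2] [0.52  0.156 0.028] 0.031
   lm [268. 190.] 0.81
side base 0.78 [235.0, 173.8, 64.1, 39.1] [0.519 0.118 0.017] 0.021
   lm [270. 193.] 0.88
side jar 0.62 [341.4, 166.4, 18.9, 25.7] [0.752 0.006 0.045] 0.072
   lm [352. 188.] 0.87
side brick 0.92 [233.7, 156.2, 32.7, 15.2] [0.551 0.359 0.029] 0.032
side brick 0.16 [318.2, 222.9, 37.4, 32.0] [ 0.544 -0.172  0.029] 0.093
   lm [249. 169.] 0.67
side hammer 0.75 [393.8, 256.8, 33.9, 89.4] [ 0.584 -0.416  0.024] 0.028
   lm [405. 302.] 0.74
```

View pics/top0.png

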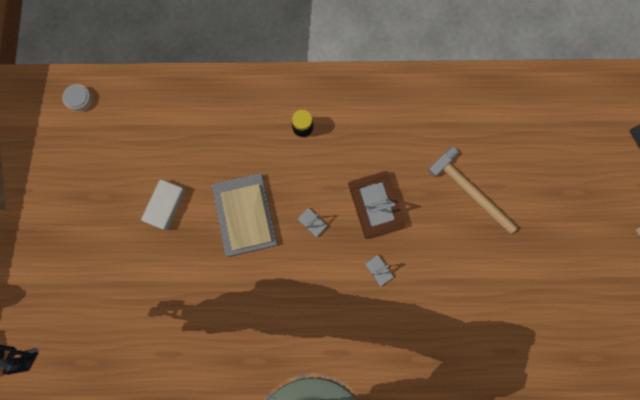

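View pics/side0.png

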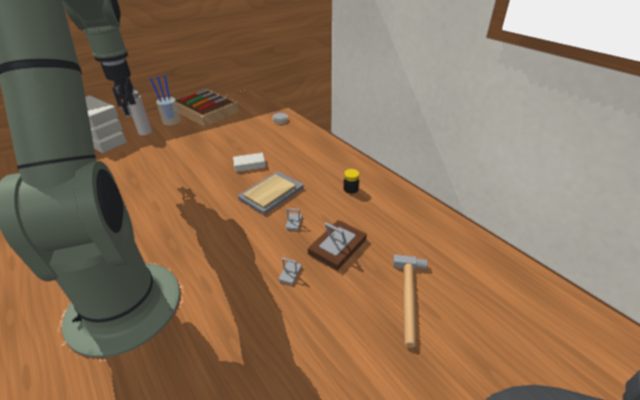

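Top view: weight-like things are at (377,205) in the dark tray, plus two small loose look-alikes at (312,222) and (380,270). I choose the one in the tray, since it is the large one. The board is at (245,216) on the grey base, the jar at (302,123), the brick at (163,204) and the hammer at (475,190). The side view agrees, with the tray weight at (338,240) and its bail raised.

Run:
```python
from h import *
import pickle
P=pickle.load(open("P.pkl","rb"))
save(P["top"],"c1.png",(335,160,85,85),6)
def rect(pts,n):
    r=cv2.minAreaRect((pts[:,:2]*1000).astype(np.float32)); b=cv2.boxPoints(r)
    e=b[1]-b[0]; g=b[2]-b[1]; L=e if np.hypot(*e)>np.hypot(*g) else g
    print(n,"c",np.round(r[0],1),"size",np.round(r[1],1),"long-ang",round(np.degrees(np.arctan2(L[1],L[0]))%180,1),len(pts))
for n in("top","side"):
    p=P[n];C=cloud(p)
    def near(c,r,z0,z1): return C[(np.hypot(C[...,0]-c[0],C[...,1]-c[1])<r)&(C[...,2]>z0)&(C[...,2]<z1)&(p["depth"]>0)]
    rect(near((.547,-.163),.12,.018,.035),n+" tray top")
    rect(near((.53,.16),.14,.024,.036),n+" board")
    rect(near((.53,.16),.14,.010,.036),n+" base")
    b=near((.547,-.163),.12,.040,.15); rect(b,n+" bail all")
    for z in np.arange(.04,.12,.008):
        s=b[(b[:,2]>=z)&(b[:,2]<z+.008)]
        if len(s): print(round(z,3),len(s),s.mean(0).round(3),s.min(0).round(3),s.max(0).round(3))
    b=b[b[:,2].argsort()[-12:]]; print(b.round(3).tolist())
    r=imaging.trace
```

```text
top tray top c [ 555.8 -166.5] size [150.5 104.8] long-ang 16.2 2274
top board c [523.1 163.1] size [155.3 101.2] long-ang 13.0 2290
top base c [542.2 131.6] size [190.8 208.6] long-ang 103.1 3846
top bail all c [ 545.5 -169.1] size [28.5 61.5] long-ang 104.1 136
0.04 21 [ 0.554 -0.165  0.042] [ 0.544 -0.193  0.04 ] [ 0.564 -0.138  0.047]
0.048 8 [ 0.549 -0.16   0.053] [ 0.54  -0.196  0.049] [ 0.559 -0.139  0.056]
0.056 4 [ 0.552 -0.179  0.059] [ 0.536 -0.193  0.057] [ 0.559 -0.14   0.063]
0.064 7 [ 0.545 -0.164  0.068] [ 0.538 -0.198  0.064] [ 0.554 -0.14   0.071]
0.072 6 [ 0.542 -0.167  0.075] [ 0.532 -0.195  0.073] [ 0.553 -0.141  0.078]
0.08 7 [ 0.538 -0.158  0.084] [ 0.53  -0.196  0.082] [ 0.55  -0.143  0.088]
0.088 67 [ 0.536 -0.172  0.093] [ 0.526 -0.201  0.088] [ 0.549 -0.144  0.096]
0.096 16 [ 0.536 -0.176  0.097] [ 0.528 -0.198  0.096] [ 0.545 -0.148  0.099]
[[0.538, -0.186, 0.096], [0.538, -0.172, 0.097], [0.545, -0.198, 0.097], [0.538, -0.177, 0.097], [0.528, -0.158, 0.097], [0.533, -0.177, 0.097], [0.528, -0.153, 0.097], [0.535, -0.17, 0.097], [0.535, -0.181, 0.097], [0.
[... 539 characters left out ...]
.056] [ 0.557 -0.145  0.063]
0.064 9 [ 0.543 -0.176  0.068] [ 0.532 -0.2    0.066] [ 0.552 -0.145  0.071]
0.072 9 [ 0.54  -0.177  0.076] [ 0.529 -0.202  0.073] [ 0.551 -0.146  0.079]
0.08 8 [ 0.538 -0.182  0.085] [ 0.525 -0.202  0.08 ] [ 0.547 -0.15   0.088]
0.088 57 [ 0.534 -0.175  0.093] [ 0.524 -0.204  0.089] [ 0.545 -0.146  0.096]
0.096 6 [ 0.535 -0.178  0.097] [ 0.529 -0.202  0.096] [ 0.542 -0.159  0.098]
[[0.541, -0.204, 0.096], [0.534, -0.164, 0.096], [0.534, -0.169, 0.096], [0.538, -0.177, 0.096], [0.528, -0.155, 0.096], [0.526, -0.148, 0.096], [0.53, -0.161, 0.096], [0.537, -0.187, 0.096], [0.542, -0.202, 0.097], [0.532, -0.159, 0.097], [0.529, -0.167, 0.097], [0.538, -0.19, 0.098]]
```

View pics/c1.png

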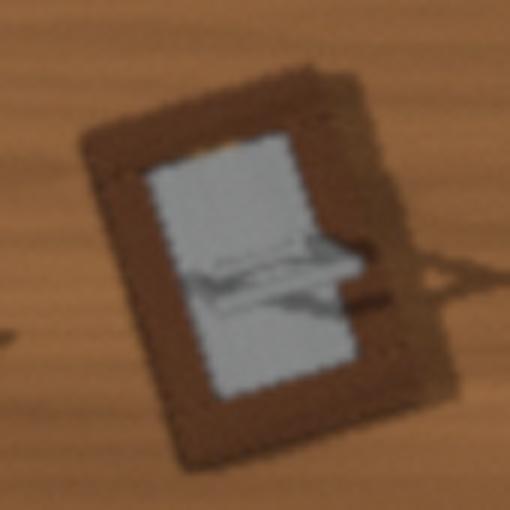

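The crop shows the full-size slab filling the tray pocket. The brass catch is at the far (+x) end, and the bail leans about 20° towards −x. I will centre the open hand over the upright bail position, so that closing swings the bail up.

>>> apply_moves(hand=[1, 1, 1, 1, 1], delta_pos=[[1.5, -3.7, 0], [3, -7.4, 0], [4.5, -11.1, 0], [6, -14.8, 0], [7.5, -18.5, 0]], rot=[[0, 0, -3], [0, 0, -6], [0, 0, -9], [0, 0, -11], [0, 0, -13]])

```text
clock: 2.12
eef_pos: [0.3261, 0.3857, 0.2314]
ee_rot: [0.0, 0.315, 0.949, 0.0]
force: [2.1, 0.3, -0.2]
grip_width: 0.0855
grip_force: 0.0
```

>>> apply_moves(hand=[1, 1, 1, 1, 1], delta_pos=[[1.5, -3.7, 0], [3, -7.4, 0], [4.5, -11.1, 0], [6, -14.8, 0], [7.5, -18.5, 0]], rot=[[0, 0, -3], [0, 0, -6], [0, 0, -9], [0, 0, -11], [0, 0, -13]])

```text
clock: 2.53
eef_pos: [0.4011, 0.2007, 0.2316]
ee_rot: [0.0, 0.421, 0.907, 0.0]
force: [1.5, 0.3, 0.5]
grip_width: 0.0853
grip_force: 0.0
```

>>> apply_moves(hand=[1, 1, 1, 1, 1], delta_pos=[[1.5, -3.7, 0], [3, -7.4, 0], [4.5, -11.1, 0], [6, -14.8, 0], [7.5, -18.5, 0]], rot=[[0, 0, -3], [0, 0, -6], [0, 0, -9], [0, 0, -11], [0, 0, -13]])

```text
clock: 2.95
eef_pos: [0.4762, 0.0156, 0.2316]
ee_rot: [0.0, 0.521, 0.854, 0.0]
force: [0.7, 0.5, 1.2]
grip_width: 0.0853
grip_force: 0.0
```

>>> apply_moves(hand=[1, 1, 1, 1, 1], delta_pos=[[1.5, -3.7, 0], [3, -7.4, 0], [4.5, -11.1, 0], [6, -14.8, 0], [7.5, -18, 0]], rot=[[0, 0, -3], [0, 0, -6], [0, 0, -9], [0, 0, -11], [0, 0, -11]])

```text
clock: 3.37
eef_pos: [0.5511, -0.1652, 0.2314]
ee_rot: [0.0, 0.601, 0.799, -0.0]
force: [-0.4, 0.1, 0.1]
grip_width: 0.0853
grip_force: 0.0
```

Run:
```python
from h import *
s=monitor.state(); q=s["ee_rot"]
print(s["clock"],s["eef_pos"].round(4),"ytool",(np.degrees(2*np.arctan2(q[2],q[1]))-90)%180,s["joint_pos"].round(2))
```

```text
3.3667 [ 0.5511 -0.1652  0.2314] ytool 16.16155513597397 [-0.09  0.47  0.4   1.75 -0.21  0.96  0.67]
```

>>> apply_moves(hand=[1, 1, 1, 1, 1], delta_pos=[[0.4, -0.2, -3], [0.4, -0.2, -6.5], [0.4, -0.2, -10], [0.4, -0.2, -13.5], [0.4, -0.2, -15.8]], rot=[[0, 0, 0], [0, 0, 0], [0, 0, 0], [0, 0, 0], [0, 0, 0]])

```text
clock: 3.78
eef_pos: [0.5536, -0.1642, 0.0703]
ee_rot: [-0.001, 0.599, 0.8, -0.0]
force: [-0.2, -0.4, 0.8]
grip_width: 0.0851
grip_force: 0.0
```

>>> apply_moves(hand=[0.5, 0.4, 0.3, 0.2, 0.15], delta_pos=[[0, 0, 0], [0, 0, 0], [0, 0, 0], [0, 0, 0], [0, 0, 0]], rot=[[0, 0, 0], [0, 0, 0], [0, 0, 0], [0, 0, 0], [0, 0, 0]])

```text
clock: 4.2
eef_pos: [0.5555, -0.1647, 0.0749]
ee_rot: [0.001, 0.599, 0.8, 0.001]
force: [-1.5, -0.3, 1.2]
grip_width: 0.0258
grip_force: 0.6
```

>>> apply_moves(hand=[0, 0, 0, 0, 0], delta_pos=[[0, 0, 0], [0, 0, 0], [0, 0, 0], [0, 0, 0], [0, 0, 0]], rot=[[0, 0, 0], [0, 0, 0], [0, 0, 0], [0, 0, 0], [0, 0, 0]])

```text
clock: 4.62
eef_pos: [0.5554, -0.1646, 0.0743]
ee_rot: [0.001, 0.599, 0.8, 0.0]
force: [-1.7, 1.1, 10.9]
grip_width: 0.0059
grip_force: 58.7
```

Run:
```python
from h import *
p=imaging.read_camera("side"); save(p,"s2.png",(270,130,130,140),4)
C=cloud(p); s=monitor.state(); print(s["clock"],s["eef_pos"].round(4),s["force"].round(1),s["grip_width"],s["grip_force"])
```

```text
4.6667 [ 0.5554 -0.1645  0.0743] [-1.6  1.9 10.5] 0.005777307750230082 58.735286593437195
```

View pics/s2.png

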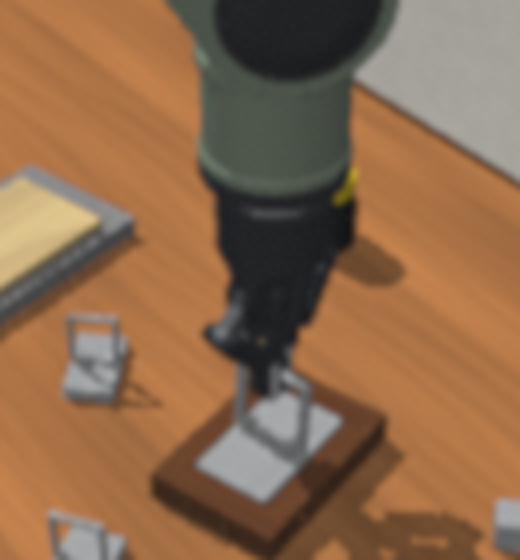

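The fingers hold the cross bar and the bail stands upright over the slab in the tray (crop pixel about 270,400). Next I lift slowly.

>>> apply_moves(hand=[0, 0, 0, 0, 0], delta_pos=[[0, 0, 0.4], [0, 0, 0.8], [0, 0, 1.2], [0, 0, 1.7], [0, 0, 2.2]], rot=[[0, 0, 0], [0, 0, 0], [0, 0, 0], [0, 0, 0], [0, 0, 0]])

```text
clock: 5.08
eef_pos: [0.5547, -0.1645, 0.0958]
ee_rot: [-0.0, 0.599, 0.8, -0.0]
force: [-0.1, -0.5, -8.9]
grip_width: 0.0057
grip_force: 59.3
```

>>> apply_moves(hand=[0, 0, 0, 0, 0], delta_pos=[[0, 0, 0.8], [0, 0, 1.8], [0, 0, 2.8], [0, 0, 3.8], [0, 0, 4.8]], rot=[[0, 0, 0], [0, 0, 0], [0, 0, 0], [0, 0, 0], [0, 0, 0]])

```text
clock: 5.5
eef_pos: [0.5548, -0.1646, 0.1447]
ee_rot: [0.0, 0.599, 0.8, 0.0]
force: [0.1, 0.2, -8.7]
grip_width: 0.0056
grip_force: 59.3
```

>>> apply_moves(hand=[0, 0, 0, 0, 0], delta_pos=[[0, 0, 0.5], [0, 0, 0.5], [0, 0, 0.5], [0, 0, 0.5], [0, 0, 0.5]], rot=[[0, 0, 0], [0, 0, 0], [0, 0, 0], [0, 0, 0], [0, 0, 0]])

```text
clock: 5.92
eef_pos: [0.5544, -0.1644, 0.1477]
ee_rot: [-0.0, 0.599, 0.8, -0.0]
force: [0.4, 0.0, -8.7]
grip_width: 0.0059
grip_force: 59.3
```

```bash
cat > m.py <<'E'
from h import *
def weight(p,s,zlo=.066,zhi=.13):
    # slab points below the bail's hinge, near the tool
    C=cloud(p); e=s["eef_pos"]; B=C[(np.hypot(C[...,0]-e[0],C[...,1]-e[1])<.07)&(C[...,2]>zlo)&(C[...,2]<e[2]-.03)&(p["depth"]>0)]
    return B
E
python3 - <<'E'
from m import *
s=monitor.state(); print(s["clock"],s["eef_pos"].round(4),s["force"].round(1),s["grip_width"],s["ee_rot"].round(3))
for n in("side","top"):
    p=imaging.read_camera(n)
    if n=="side": save(p,"s3.png",(270,110,130,140),4)
    B=weight(p,s); print(n,len(B))
    if len(B)<20: continue
    k=B[:,2]; hst=np.histogram(k,bins=np.arange(.05,.15,.005)); print(hst[0])
    z=hst[1][hst[0].argmax()]; T=B[(k>z-.004)&(k<z+.009)]
    A=np.c_[T[:,:2]-T[:,:2].mean(0),np.ones(len(T))]; c,*_=np.linalg.lstsq(A,T[:,2],rcond=None)
    r=cv2.minAreaRect((T[:,:2]*1000).astype(np.float32)); print("plane",c.round(3),"rect",np.round(r[0],1),np.round(r[1],1),round(r[2],1))
E
```

```text
5.9167 [ 0.5544 -0.1644  0.1477] [ 0.4  0.  -8.7] 0.0058658758364777755 [-0.     0.599  0.8   -0.   ]
side 681
[  0   0   0   0   0   0  20  46  44 101 400  28  33   9   0   0   0   0
   0]
plane [0.01  0.02  0.101] rect [ 553.7 -167.8] [102.5  61.9] 17.1
top 0
```

View pics/s3.png

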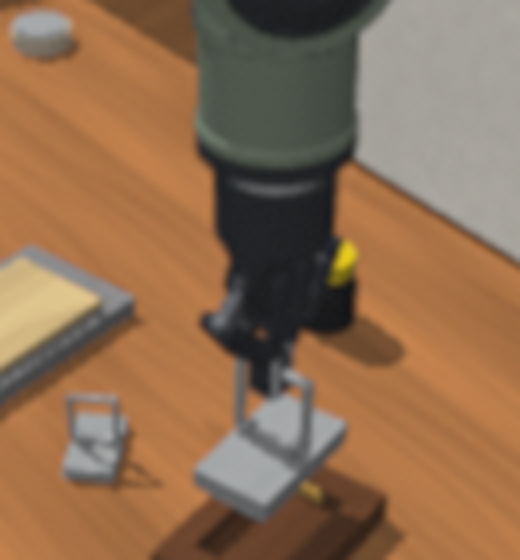

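The weight hangs level and clear of the tray. I carry it to the board now.

>>> apply_moves(hand=[0, 0, 0, 0, 0], delta_pos=[[0, 0.2, 0.3], [-0.1, 0.8, 0.8], [-0.2, 1.8, 1.3], [-0.3, 3.2, 1.8], [-0.4, 4.8, 2]], rot=[[0, 0, 0], [0, 0, 0], [0, 0, 0], [0, 0, 0], [0, 0, -0.5]])

```text
clock: 6.43
eef_pos: [0.5509, -0.1156, 0.1694]
ee_rot: [0.0, 0.603, 0.798, 0.0]
force: [0.0, 0.1, -9.6]
grip_width: 0.0059
grip_force: 59.4
```

>>> apply_moves(hand=[0, 0, 0, 0, 0], delta_pos=[[-0.2, 1.8, 0], [-0.4, 3.6, 0], [-0.5, 5.4, 0], [-0.7, 7.2, 0], [-0.8, 9, 0]], rot=[[0, 0, -0.2], [0, 0, -0.4], [0, 0, -0.6], [0, 0, -0.8], [0, 0, -1]])

```text
clock: 6.85
eef_pos: [0.5424, -0.0245, 0.1689]
ee_rot: [-0.0, 0.61, 0.793, 0.0]
force: [0.8, 0.5, -9.4]
grip_width: 0.0056
grip_force: 59.3
```

>>> apply_moves(hand=[0, 0, 0, 0, 0], delta_pos=[[-0.2, 1.8, 0], [-0.4, 3.6, 0], [-0.5, 5.4, 0], [-0.7, 7.2, 0], [-0.8, 9, 0]], rot=[[0, 0, -0.2], [0, 0, -0.4], [0, 0, -0.6], [0, 0, -0.8], [0, 0, -1]])

```text
clock: 7.27
eef_pos: [0.5342, 0.0655, 0.1689]
ee_rot: [-0.0, 0.616, 0.787, 0.0]
force: [1.1, 0.5, -9.4]
grip_width: 0.0057
grip_force: 59.3
```

>>> apply_moves(hand=[0, 0, 0, 0, 0], delta_pos=[[-0.2, 1.8, 0], [-0.4, 3.6, 0], [-0.6, 5.4, 0], [-0.8, 7.2, 0], [-0.9, 8.6, 0]], rot=[[0, 0, -0.2], [0, 0, -0.4], [0, 0, -0.6], [0, 0, -0.9], [0, 0, -1.2]])

```text
clock: 7.68
eef_pos: [0.5249, 0.1522, 0.1688]
ee_rot: [-0.0, 0.624, 0.781, 0.0]
force: [-0.4, 1.2, -9.0]
grip_width: 0.0058
grip_force: 59.3
```

>>> apply_moves(hand=[0, 0, 0, 0, 0], delta_pos=[[-0.1, 0.9, 0], [-0.1, 1.4, 0], [-0.1, 1.6, -0.5], [-0.1, 1.6, -1.2], [-0.1, 1.6, -2]], rot=[[0, 0, 0], [0, 0, 0], [0, 0, 0], [0, 0, 0], [0, 0, 0]])

```text
clock: 8.1
eef_pos: [0.5248, 0.1648, 0.1477]
ee_rot: [0.0, 0.625, 0.78, 0.0]
force: [-1.3, -0.1, -8.4]
grip_width: 0.0058
grip_force: 59.3
```

>>> apply_moves(hand=[0, 0, 0, 0, 0], delta_pos=[[0, 0, -0.6], [0, 0, -1.2], [0, 0, -1.8], [0, 0, -2.2], [0, 0, -2.5]], rot=[[0, 0, 0], [0, 0, 0], [0, 0, 0], [0, 0, 0], [0, 0, 0]])

```text
clock: 8.52
eef_pos: [0.5247, 0.1652, 0.1226]
ee_rot: [-0.0, 0.625, 0.781, -0.0]
force: [-0.2, 0.2, -9.0]
grip_width: 0.006
grip_force: 59.2
```

Run:
```python
from m import *
s=monitor.state(); q=s["ee_rot"]; print(s["clock"],s["eef_pos"].round(4),s["force"].round(1),"ytool",(np.degrees(2*np.arctan2(q[2],q[1]))-90)%180)
p=imaging.read_camera("side"); save(p,"s4.png",(215,70,130,150),4)
B=weight(p,s,.04); k=B[:,2]; h=np.histogram(k,bins=np.arange(.02,.15,.005)); print(h[0])
z=h[1][h[0].argmax()]; T=B[(k>z-.004)&(k<z+.009)]
A=np.c_[T[:,:2]-T[:,:2].mean(0),np.ones(len(T))]; c,*_=np.linalg.lstsq(A,T[:,2],rcond=None)
r=cv2.minAreaRect((T[:,:2]*1000).astype(np.float32)); print("plane",c.round(3),"rect",np.round(r[0],1),np.round(r[1],1),round(r[2],1))
```

```text
8.5167 [0.5247 0.1652 0.1226] [-0.2  0.2 -9. ] ytool 12.627363049014392
[  0   0   0   0   0   0   0   9  46  37  86 226  15  20   6   0   0   0
   0   0   0   0   0   0   0]
plane [-0.001  0.02   0.076] rect [522.3 160.9] [100.4  62.5] 12.1
```

View pics/s4.png

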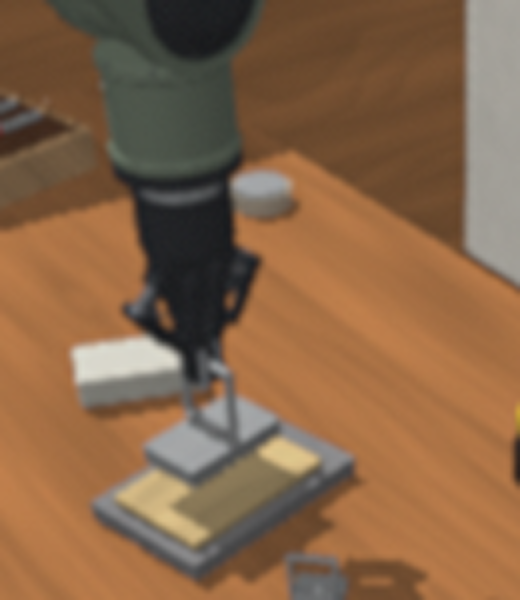

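The weight hangs level and square above the middle of the board (crop pixel about 215,440), with the board visible all round. I lower it.

>>> apply_moves(hand=[0, 0, 0, 0, 0], delta_pos=[[0, 0.1, -0.5], [0, 0.1, -1], [0, 0.1, -1.5], [0, 0.1, -2], [0, 0.1, -2.4]], rot=[[0, 0, 0], [0, 0, 0], [0, 0, 0], [0, 0, 0], [0, 0, 0]])

```text
clock: 8.98
eef_pos: [0.5246, 0.1665, 0.0987]
ee_rot: [-0.0, 0.625, 0.781, -0.0]
force: [0.4, 0.5, -8.6]
grip_width: 0.0061
grip_force: 59.3
```

>>> apply_moves(hand=[0, 0, 0, 0, 0], delta_pos=[[0, 0, -0.1], [0, 0, -0.2], [0, 0, -0.3], [0, 0, -0.4], [0, 0, -0.5]], rot=[[0, 0, 0], [0, 0, 0], [0, 0, 0], [0, 0, 0], [0, 0, 0]])

```text
clock: 9.4
eef_pos: [0.5249, 0.1665, 0.0944]
ee_rot: [0.0, 0.625, 0.781, 0.0]
force: [-0.6, -1.1, -9.4]
grip_width: 0.0058
grip_force: 59.2
```

>>> apply_moves(hand=[0, 0, 0, 0, 0], delta_pos=[[0, 0, -0.05], [0, 0, -0.1], [0, 0, -0.15], [0, 0, -0.2], [0, 0, -0.2]], rot=[[0, 0, 0], [0, 0, 0], [0, 0, 0], [0, 0, 0], [0, 0, 0]])

```text
clock: 9.82
eef_pos: [0.5249, 0.1667, 0.0925]
ee_rot: [0.0, 0.625, 0.781, 0.0]
force: [-0.7, 1.1, -5.0]
grip_width: 0.0059
grip_force: 59.8
```

>>> apply_moves(hand=[0, 0, 0, 0, 0], delta_pos=[[0, 0, -0.02], [0, 0, -0.04], [0, 0, -0.06], [0, 0, -0.06], [0, 0, -0.06]], rot=[[0, 0, 0], [0, 0, 0], [0, 0, 0], [0, 0, 0], [0, 0, 0]])

```text
clock: 10.23
eef_pos: [0.5254, 0.1668, 0.0924]
ee_rot: [0.0, 0.625, 0.781, 0.001]
force: [-1.2, 2.0, 6.6]
grip_width: 0.0058
grip_force: 60.9
```

>>> apply_moves(hand=[0, 0, 0.1, 0.2, 0.3], delta_pos=[[0, 0, 0.02], [0, 0, 0.03], [0, 0, 0.03], [0, 0, 0.03], [0, 0, 0.03]], rot=[[0, 0, 0], [0, 0, 0], [0, 0, 0], [0, 0, 0], [0, 0, 0]])

```text
clock: 10.65
eef_pos: [0.5248, 0.1663, 0.092]
ee_rot: [0.0, 0.625, 0.781, -0.0]
force: [-0.5, 1.2, 0.5]
grip_width: 0.0256
grip_force: 0.0
```

>>> apply_moves(hand=[0.4, 0.4, 0.4, 0.4, 0.4], delta_pos=[[0, 0, 0], [0, 0, 0], [0, 0, 0], [0, 0, 0], [0, 0, 0]], rot=[[0, 0, 0], [0, 0, 0], [0, 0, 0], [0, 0, 0], [0, 0, 0]])

```text
clock: 11.07
eef_pos: [0.5247, 0.1665, 0.092]
ee_rot: [-0.0, 0.625, 0.781, -0.0]
force: [0.3, -0.4, 0.3]
grip_width: 0.034
grip_force: 0.0
```

Released, with both pads clear of the bar. I rise and check.

>>> apply_moves(hand=[0.4, 0.4, 0.4, 0.4, 0.4], delta_pos=[[0, 0, 0.6], [0, 0, 1.6], [0, 0, 3], [0, 0, 5], [0, 0, 7]], rot=[[0, 0, 0], [0, 0, 0], [0, 0, 0], [0, 0, 0], [0, 0, 0]])

```text
clock: 11.48
eef_pos: [0.5246, 0.1663, 0.1635]
ee_rot: [-0.0, 0.625, 0.781, -0.0]
force: [-0.3, -0.2, -0.0]
grip_width: 0.0339
grip_force: 0.0
```

>>> apply_moves(hand=[0.4, 0.4, 0.4, 0.4, 0.4], delta_pos=[[0, 0, 2], [0, -3.5, 3], [0, -7, 3], [0, -11, 3], [0, -15, 3]], rot=[[0, 0, 0], [0, 0, 0], [0, 0, 0], [0, 0, 0], [0, 0, 0]])

```text
clock: 11.9
eef_pos: [0.5246, 0.0152, 0.1933]
ee_rot: [0.0, 0.625, 0.781, 0.001]
force: [1.0, -0.2, 0.1]
grip_width: 0.0339
grip_force: 0.0
```

Run:
```python
from h import *
s=monitor.state(); print(s["clock"],s["eef_pos"].round(3),s["force"].round(1))
def rect(pts,n):
    r=cv2.minAreaRect((pts[:,:2]*1000).astype(np.float32)); print(n,np.round(r[0],1),np.round(r[1],1),round(r[2],1),len(pts))
for n in("side","top"):
    p=imaging.read_camera(n); C=cloud(p); save(p,n+"5.png",(205,140,110,80) if n=="side" else (200,155,110,110),5)
    d=np.hypot(C[...,0]-.523,C[...,1]-.162); z=C[...,2]
    T=C[(d<.075)&(z>.039)&(z<.051)]; rect(T,n+" weight"); rect(C[(d<.14)&(z>.024)&(z<.051)],n+" board")
    A=np.c_[T[:,:2]-T[:,:2].mean(0),np.ones(len(T))]; print(np.linalg.lstsq(A,T[:,2],rcond=None)[0].round(3))
```

```text
11.9 [0.525 0.015 0.193] [ 1.  -0.2  0.1]
side weight [522.8 162.5] [100.2  66. ] 11.3 319
side board [525.2 161.4] [154.  104.6] 12.2 789
[0.002 0.027 0.046]
top weight [523.6 167. ] [100.7  55.1] 12.2 521
top board [525.  188.8] [ 78.9 162.3] 89.5 1107
[-0.    -0.013  0.046]
```

View pics/side5.png

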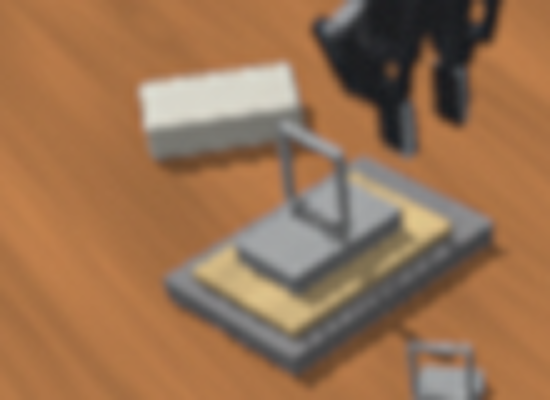

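The picture shows the weight lying flat and square in the middle of the board (pixel about 320,235), with the bail upright and the hand clear. The board has not moved from its first position. I hand in.

```bash
python3 -c "
from h import *
print(order.sign_off())"
```

```text
the job is handed in; nothing more can be done
None
```

The press weight came out of its tray level and now lies flat and square on the middle of the thin board, which shows no visible shift; the job is handed in at about 12 s, with no verdict reported back.

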